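# Key in the loading order of the vials and start the run

### The job

Tell the sample reader how its rack is loaded: going along the rack from left to right as seen from the robot, press for each vial the key in the colour of its cap, fully down so that it stays down. Then press the white bar key fully down to start the run, and let it spring back. Press with the fingertips and grip or lift nothing; the key whose colour no vial has stays up, and everything else stays where it stands.

Things in the scene. Friction and masses are not known exactly. Their poses are not given: they have to be found in the camera images.
- rack: Wooden vial rack, 52 x 180 x 56 mm, fixed on the bench behind the panel, holding three of its possible six vials. Origin: centre of its underside; y runs along its length, towards the left-hand end as seen from the robot (the rack is turned by at most 0.25 rad). The vials stand at y = +62.5, +12.5 and -37.5 mm in this frame; which vial stands in which of these holes varies.
- vial_red: Clear capped vial with a red screw cap, 17 mm across, 78 mm tall, standing loose and upright in a hole of the rack, its top 86 mm above the bench. Origin: centre of its foot. Only to be looked at.
- vial_green: Clear capped vial with a green screw cap, 17 mm across, 78 mm tall, standing loose and upright in a hole of the rack, its top 86 mm above the bench. Origin: centre of its foot. Only to be looked at.
- vial_blue: Clear capped vial with a blue screw cap, 17 mm across, 78 mm tall, standing loose and upright in a hole of the rack, its top 86 mm above the bench. Origin: centre of its foot. Only to be looked at.
- key_red_top (a point): Top of the square red key. Origin of this point: centre of the key's top face, 52 mm above the bench while up; it sinks with the key and its axes are those of the panel. The key's top is 26 x 26 mm and stands 12 mm proud of the panel while up, 4 mm when down.
- key_red (a joint): Travel of the red key straight down, m: 0 up (all keys start up), 0.008 fully down. It yields at about 3 N and stays wherever it is left: it does not spring back, and cannot be taken back up.
- key_green_top (a point): Top of the square green key. Origin of this point: centre of the key's top face, 52 mm above the bench while up; it sinks with the key and its axes are those of the panel. The key's top is 26 x 26 mm and stands 12 mm proud of the panel while up, 4 mm when down.
- key_green (a joint): Travel of the green key straight down, m: 0 up (all keys start up), 0.008 fully down. It yields at about 3 N and stays wherever it is left: it does not spring back, and cannot be taken back up.
- key_blue_top (a point): Top of the square blue key. Origin of this point: centre of the key's top face, 52 mm above the bench while up; it sinks with the key and its axes are those of the panel. The key's top is 26 x 26 mm and stands 12 mm proud of the panel while up, 4 mm when down.
- key_blue (a joint): Travel of the blue key straight down, m: 0 up (all keys start up), 0.008 fully down. It yields at about 3 N and stays wherever it is left: it does not spring back, and cannot be taken back up.
- key_yellow_top (a point): Top of the square yellow key (no vial has this colour). Origin of this point: centre of the key's top face, 52 mm above the bench while up; it sinks with the key and its axes are those of the panel. The key's top is 26 x 26 mm and stands 12 mm proud of the panel while up, 4 mm when down.
- key_yellow (a joint): Travel of the yellow key straight down, m: 0 up (all keys start up), 0.008 fully down. It yields at about 3 N and stays wherever it is left: it does not spring back, and cannot be taken back up.
- key_start_top (a point): Top of the white bar key, 24 x 50 mm (long side along the panel's y), in front of the middle of the row. Origin of this point: centre of its top face, 52 mm above the bench while up, 12 mm proud of the panel.
- key_start (a joint): Travel of the white bar key straight down, m: 0 up, 0.008 fully down. Sprung: it starts to move at about 1 N, needs 4.5 N fully down and comes back up by itself.
- panel: Entry panel of the sample reader, fixed to the bench: grey enclosure with a black face, 150 x 250 mm, its top 40 mm above the bench. Origin: centre of its underside; x points away from the robot, y to the left (turned by at most 0.25 rad). The four coloured keys stand in a row across it at x = +8 mm, y = +75, +25, -25, -75 mm, in an order that varies; the white bar key is at x = -46 mm, y = 0. A small green window and two amber lamps behind the row are only for show.
- beaker: Empty glass beaker, 54 x 60 x 70 mm, loose, left of the panel. Origin: centre of its foot. To be left alone.
- petri: Lidded petri dish, 90 mm across, 18 mm high, loose, right of the panel. Origin: centre of its underside. To be left alone.
- slides: Small carton of slides, 32 x 79 x 30 mm, loose, left of the panel. Origin: centre of its underside. To be left alone.
- marker: White marker pen with a black cap, 17 x 135 x 16 mm, lying loose right of the panel. Origin: centre of its underside. To be left alone.

How it is judged:
By the outcome, as a careful person would: the job done as asked, in the order asked, and still so for the second after the job is handed in, with the robot touching nothing.
It also fails if it takes over 48 s, if anything falls off the work surface, if the arm or the gripper's body presses on something with over 40 N, if the wrist force passes 120 N, or if a joint passes its speed limit or range.

### The arm

A 6-joint arm with a two-finger parallel gripper is mounted at the origin on a cart in front of the work surface, level with it; the furniture and walls round the work are solid. World frame = base frame: x ahead of the robot, y to its left, z up, the work surface at z = 0. Lengths are in mm, angles in rad, forces in N, time in s.
With the tool pointing down it reaches from about 325 to 900 mm from the base axis. Payload 6.1 kg.
Tool frame: the origin (TCP) lies midway between the tips of the shut fingers; the grasp point (between the pads) lies 19 mm behind it; z points along the fingers, y is the direction in which the jaws open and shut (so a half turn about z gives the same grasp; the last joint's range is limited). The gripper opens to 85 mm and grips with 20 to 120 N. Pads are 22 mm wide; open, the fingers measure 114 mm over their backs; the gripper's body (76 mm by 85 mm) begins 54 mm behind the grasp point. The pads swing forward as they close: fully open they stand 13 mm farther back than shut.
Start: joints at [1.001, 0.22, 1.526, -0, 1.395, -0.126], TCP at [268.356, 564.447, 231.3] pointing down, gripper open.
Joint ranges: [-2.98, 2.98], [-0.91, 2.08], [0.09, 2.57], [-1.24, 4.39], [0.2, 2.65], [-2.68, 2.68]. Speed limits (rad/s): [2.57, 2.57, 3.01, 3.14, 3.14, 3.14].

### API

Orientations are given as a unit quaternion [w, x, y, z].
In Python, from cell import bot, cams, spot_in, spot_point gives the robot as it stands. The module is installed in compiled form; this text tells all that it offers.
- The arm moves only by the shell command python3 -m jog 'ROWS' [FORCE]. ROWS is JSON, a list of rows, each a list of 3 entries, a list of its own where there are three numbers: the turn, a rotation vector about the tool's x, y, z in degrees, then the shift along the tool's x, y, z in mm, then the finger opening in mm, from 0 to 85.4. A call has 1 to 12 rows; each row shifts and turns the commanded pose from where the row before left it, along the tool's axes as they then stand; what a row does not reach is not made up. A row lasts 1/12 s, in which the tool goes at most 41.7 mm and 7.16 degrees, less where a joint would pass 70% of its speed; a pose out of reach is approached as far as the arm can. A call with a gripper value outside its range is refused whole. The fingers move at their own pace and stop on an object; FORCE is the grip in N (left out, the last holds). Time passes only in rows, so rows that do not move let the fingers close. It gives the time, the measured TCP pose, the force and the opening at its end, in the units of the state.
- bot.read_state(): the state, without advancing time (a new reading comes with each control period).
- cams.read_camera(name): name is "scene" or "top" or "wrist"; returns the picture (480x640x3 uint8, red, green, blue); there is no depth.
- cams.camera_model(name): a dict with "vfov" (degrees; the focal length in pixels is half the picture's height over the tangent of half this angle, whatever the lens; pixels are square), "cx", "cy" (the principal point, pixels), "xyz" and "attitude" of the camera in the world. Camera axes: x right, y up, looking along -z (the intrinsics and any distortion apply to the point x, -y, -z); pixel columns grow to the right and rows downward; lengths in mm; the calibration is good to about 2 mm. A picture is of the moment at which its call begins: read the wrist's pose just before it. camera_model takes no time and is no camera call; for the wrist camera it gives the pose at the moment of the call.
- bot.job_done(): hands the job in, once; it reports no verdict.
Trained networks look in the newest picture that a camera, given by its name, has taken for a name from the list of things; names that differ only in an ending like _2 or _b are one class to them, and where a whole thing is asked for, a point or a joint stands for the part that bears it (a point fixed in the world has none). Each returns a list of dicts, best first, with "p" (0 to 1); they miss things now and then, are a little off and sometimes report something else, mostly with a low value. They report only what shows in the picture. A call takes as long as a camera call.
- spot_in(camera, label): "extent" ([left, top, width, height] in pixels, round what is visible of it).
- spot_point(camera, label): "point" ([column, row] in pixels: a listed point, or the origin of a listed thing).
The state is a dict: "t": time; "joint_positions": joint angles; "qvel": joint speeds; "tau": joint torques, N m; "ee_pos": TCP position; "eef_rot": TCP orientation; "force": force on the tool from outside, world axes, zero at the start; "moment": the same for the moment, N m; "gripper_width": opening from 0.0 (shut) to 1.0 (fully open).
Only numpy, scipy, OpenCV 4.12 (cv2) and the standard library are available. Lean on these libraries where they do the work, as an engineer would, in place of code of your own. Each camera call takes 0.05 s, during which the arm holds its last target.

## Working session

There is one attempt and no reset: what is moved stays moved. The work goes in short steps, Python scripts to look and compute and a shell command to move; the robot and the scene stay as the last step left them, time stands still between calls to the robot, and variables do not carry over. Pictures are saved under pics/ and viewed, and the job is handed in when it is done.

```bash
mkdir -p pics; python3 - <<'E'
from cell import bot,cams,spot_in,spot_point
import cv2
s=bot.read_state();print(s)
for n in ["top","scene"]:
    im=cams.read_camera(n);cv2.imwrite(f"pics/{n}0.png",im[:,:,::-1]);print(n,cams.camera_model(n))
    for l in ["key_red_top","key_green_top","key_blue_top","key_yellow_top","key_start_top","panel","rack","vial_red","vial_green","vial_blue"]:
        r=spot_point(n,l)[:2];print(l,[(x["point"],x["p"]) for x in r])
print(bot.read_state()["t"])
E
```

```text
{'t': 0.0, 'joint_positions': array([ 1.00090301e+00,  2.21230904e-01,  1.52759522e+00,  4.36182285e-05,
        1.39470900e+00, -1.26075547e-01]), 'qvel': array([-2.33361611e-03, -4.33851558e-04,  1.01462512e-03, -8.48029153e-05,
       -1.12451403e-04,  1.27892365e-03]), 'tau': array([-1.09088290e-05, -4.96919060e+01, -3.89377713e+01, -2.56878184e-04,
        1.14261781e-02,  1.55019370e-05]), 'ee_pos': array([268.02017113, 563.95253779, 230.20469897]), 'eef_rot': array([-3.51375436e-04,  2.20095745e-01,  9.75477790e-01, -9.05698331e-04]), 'force': array([ 0.00723797, -0.68412131,  0.31861333]), 'moment': array([-0.0515373 , -0.02191868,  0.01631563]), 'gripper_width': 1.0018408773815937}
top {'vfov': 50.41310089496578, 'cx': 327.8930571288616, 'cy': 230.91574508450725, 'xyz': array([ 324.00994817,  -24.97325012, 1547.18091468]), 'attitude': array([ 0.71245753,  0.06002536, -0.06122667, -0.69645712])}
key_red_top [([282.0, 243.2], 0.66)]
key_green_top [([318.0, 238.7], 0.55)]
key_blue_top [([301.6, 240.2], 0.59)]
key_yellow_top [([330.1, 235.5], 0.63), ([313.6, 237.8], 0.42)]
key_start_top [([315.2, 255.6], 0.63)]
panel [([312.4, 242.4], 0.82)]
rack [([331.2, 177.7], 0.63)]
vial_red [([314.0, 174.8], 0.58)]
vial_green []
vial_blue [([327.3, 174.8], 0.61)]
scene {'vfov': 54.480061649764934, 'cx': 319.52462279830127, 'cy': 234.1192691101783, 'xyz': array([ -83.8406249 , -465.44200711,  894.61248308]), 'attitude': array([ 0.81597559,  0.33683475, -0.18008523, -0.43393028])}
key_red_top [([269.1, 233.3], 0.59)]
key_green_top []
key_blue_top [([286.2, 240.4], 0.6)]
key_yellow_top [([326.9, 249.2], 0.46)]
key_start_top [([285.4, 256.3], 0.69)]
panel [([296.6, 256.7], 0.75)]
rack [([356.4, 221.7], 0.67), ([269.8, 232.9], 0.62)]
vial_red [([341.6, 207.5], 0.52), ([295.9, 255.3], 0.4)]
vial_green [([370.1, 227.8], 0.57), ([466.5, 337.5], 0.29)]
vial_blue [([357.0, 217.9], 0.45)]
1.1
```

```bash
python3 - <<'E'
import cv2
for n,(a,b,c,d) in {"top":(220,150,160,120),"scene":(220,170,200,130)}.items():
    im=cv2.imread(f"pics/{n}0.png")[b:b+d,a:a+c]
    cv2.imwrite(f"pics/{n}0c.png",cv2.resize(im,None,fx=4,fy=4,interpolation=cv2.INTER_CUBIC))
E
```

```text
(no output)
```

View pics/top0.png

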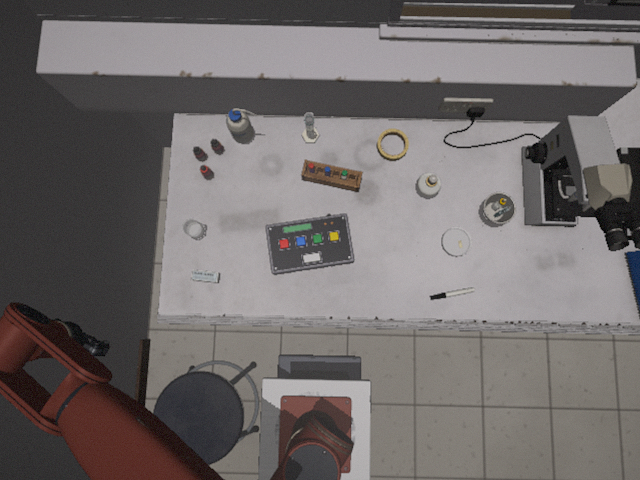

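```bash
sleep 1
```

```text
(no output)
```

View pics/top0c.png

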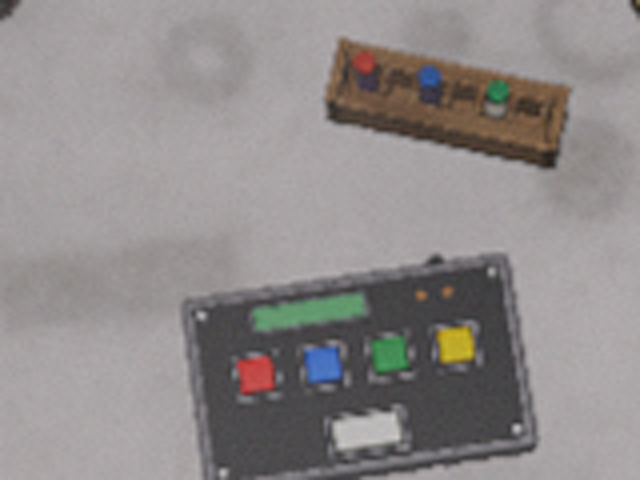

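View pics/scene0c.png

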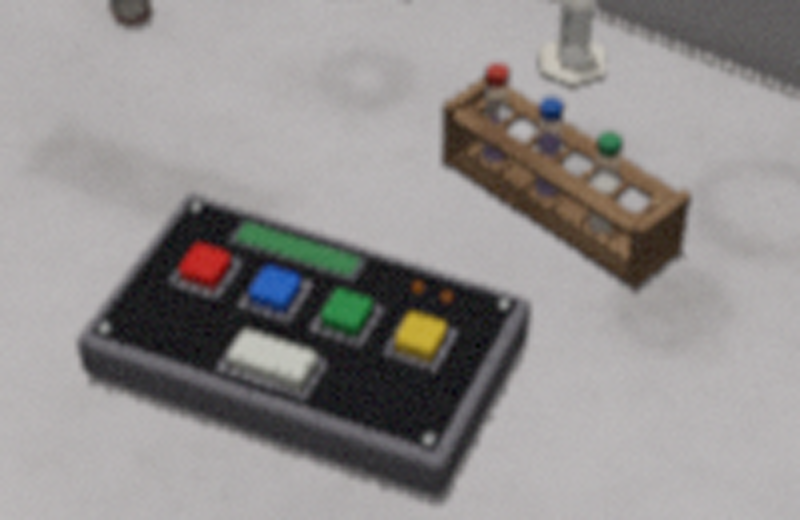

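The top crop shows the caps from left to right as red, blue, green. The keys from left to right are red, blue, green, yellow, with the white bar in front. Next I'll localise the panel from the key blobs in both cameras.

```bash
cat > h.py <<'E'
import numpy as np,cv2
from scipy.spatial.transform import Rotation as R
def Q(q): return R.from_quat([q[1],q[2],q[3],q[0]])
def ray(m,u,v):
    f=240/np.tan(np.radians(m["vfov"])/2)
    d=Q(m["attitude"]).apply([(u-m["cx"])/f,-(v-m["cy"])/f,-1]);return m["xyz"],d
def onz(m,u,v,z):
    o,d=ray(m,u,v);return o+d*(z-o[2])/d[2]
E
python3 - <<'E'
from h import *
from cell import cams
from scipy.optimize import least_squares
loc={'red':(8,75),'blue':(8,25),'green':(8,-25),'yellow':(8,-75),'start':(-46,0)}
allp={}
for n,box in {"top":(262,225,350,270),"scene":(245,222,345,275)}.items():
    m=cams.camera_model(n);im=cv2.imread(f"pics/{n}0.png")
    hsv=cv2.cvtColor(im,cv2.COLOR_BGR2HSV);h,s,v=cv2.split(hsv)
    sub=np.zeros(h.shape,bool);sub[box[1]:box[3],box[0]:box[2]]=1
    masks={'red':((h<8)|(h>172))&(s>150)&(v>120),'blue':(h>100)&(h<125)&(s>130)&(v>110),'green':(h>50)&(h<75)&(s>150)&(v>70),'yellow':(h>18)&(h<32)&(s>130)&(v>120),'start':(s<50)&(v>165)}
    ps={}
    for k,mk in masks.items():
        c,l,st,ce=cv2.connectedComponentsWithStats((mk&sub).astype(np.uint8))
        i=1+np.argmax(st[1:,4]);p=onz(m,*ce[i],52)
        ps[k]=p;print(n,k,ce[i].round(1),st[i,4],p.round(1))
    allp[n]=ps
    def f(x):
        c,s_=np.cos(x[2]),np.sin(x[2])
        return np.concatenate([[x[0]+c*a-s_*b-ps[k][0],x[1]+s_*a+c*b-ps[k][1]] for k,(a,b) in loc.items()])
    r=least_squares(f,[500,0,0]);print(n,r.x,r.fun.round(1))
E
```

```text
top red [283.6 243.3] 58 [543.1 105.8  52. ]
top blue [300.4 240.8] 70 [551.6  56.2  52. ]
top green [320. 235.] 1 [570.4  -1.4  52. ]
top yellow [333.6 235.9] 71 [568.8 -41.9  52. ]
top start [264.6 254. ] 189 [510.  160.6  52. ]
top [ 5.51507313e+02  5.52695019e+01 -2.19744549e-01] [ 32.5  20.9  13.2  21.7 -16.6  30.5 -25.8  22.2  -3.4 -95.3]
scene red [270.7 235.2] 80 [540.7 103.5  52. ]
scene blue [288.3 240.9] 87 [549.7  54.4  52. ]
scene green [306.4 247.2] 78 [557.3   3.9  52. ]
scene yellow [324.6 252.8] 91 [566.9 -43.7  52. ]
scene start [323.6 228.2] 629 [637.5   5.9  52. ]
scene [5.73048579e+02 2.57613458e+01 3.50753251e-01] [  14.1   -4.5   22.3   -2.4   31.8    1.1   39.4    1.8 -107.6    4. ]
```

```bash
python3 -m jog '[[[0,0,-7.06],[0,0,0],0],[[0,0,-7.06],[0,0,0],0],[[0,0,-7.06],[0,0,0],0],[[0,0,-7.06],[0,0,0],0],[[0,0,-7.06],[0,0,0],0]]'
cat > go.py <<'E'
from h import *
from cell import bot,cams
import sys
c=np.array([555.3,31]);a=0.1723
X=np.array([np.cos(a),np.sin(a)]);Y=np.array([-X[1],X[0]])
T={'red':c+75*Y,'blue':c+25*Y,'green':c-25*Y,'yellow':c-75*Y,'start':c-54*X}
if __name__=="__main__":
    s=bot.read_state();r=Q(s["eef_rot"])
    print(s["t"],s["ee_pos"].round(1),r.as_matrix().round(3).tolist(),s["force"].round(1),round(s["gripper_width"],3))
    for k,p in T.items():print(k,p.round(1),r.inv().apply(np.array([*p,52])-s["ee_pos"]).round(1))
E
python3 go.py; python3 - <<'E'
from h import *; from cell import cams
print(onz(cams.camera_model("top"),311.3,257.3,52),onz(cams.camera_model("scene"),287,258.8,52))
E
```

```text
t: 1.52
ee_pos: [268.4, 564.4, 231.3]
eef_rot: [-0.0, -0.089, 0.996, -0.0]
force: [0.9, 0.2, -0.4]
gripper_width: 0.295
1.5167 [268.4 564.4 231.3] [[-0.984, -0.177, -0.0], [-0.177, 0.984, -0.0], [0.0, -0.0, -1.0]] [ 0.9  0.2 -0.4] 0.295
red [542.4 104.9] [-188.2 -500.9  179.3]
blue [551.   55.6] [-187.9 -550.9  179.3]
green [559.6   6.4] [-187.6 -600.9  179.3]
yellow [568.2 -42.9] [-187.3 -650.9  179.3]
start [502.1  21.7] [-133.7 -575.6  179.3]
[503.19273157  22.56031068  52.        ] [499.415955    20.76123882  52.        ]
```

```bash
python3 -m jog '[[[0,0,0],[-13,-35,0],0],[[0,0,0],[-13,-35,0],0],[[0,0,0],[-13,-35,0],0],[[0,0,0],[-13,-35,0],0],[[0,0,0],[-13,-35,0],0],[[0,0,0],[-13,-35,0],0],[[0,0,0],[-13,-35,0],0],[[0,0,0],[-13,-35,0],0],[[0,0,0],[-13,-35,0],0],[[0,0,0],[-13,-35,0],0],[[0,0,0],[-13,-35,0],0],[[0,0,0],[0,0,0],0]]'
python3 go.py
```

```text
t: 2.52
ee_pos: [478.2, 204.4, 231.6]
eef_rot: [0.001, -0.083, 0.997, -0.001]
force: [0.3, 0.2, 0.4]
gripper_width: 0.003
2.5167 [478.2 204.4 231.6] [[-0.986, -0.166, 0.002], [-0.166, 0.986, -0.002], [-0.002, -0.003, -1.0]] [0.3 0.2 0.4] 0.003
red [542.4 104.9] [ -46.6 -108.3  180. ]
blue [551.   55.6] [ -46.8 -158.3  180.1]
green [559.6   6.4] [ -47.1 -208.3  180.3]
yellow [568.2 -42.9] [ -47.4 -258.3  180.4]
start [502.1  21.7] [   7.  -183.6  180.1]
```

```bash
python3 -m jog '[[[0,0,0],[-11,-27,0],0],[[0,0,0],[-12,-27,0],0],[[0,0,0],[-12,-27,10],0],[[0,0,0],[-12,-27,20],0],[[0,0,0],[0,0,40],0],[[0,0,0],[0,0,40],0],[[0,0,0],[0,0,30],0],[[0,0,0],[0,0,15],0],[[0,0,0],[0,0,0],0],[[0,0,0],[0,0,0],0]]'
python3 go.py; python3 - <<'E'
from h import *; from cell import cams
m=cams.camera_model("wrist");print(m)
cv2.imwrite("pics/w1.png",cams.read_camera("wrist")[:,:,::-1])
im=cams.read_camera("scene")[:,:,::-1];cv2.imwrite("pics/s1.png",cv2.resize(im[170:300,220:420],None,fx=4,fy=4))
E
```

```text
t: 3.35
ee_pos: [539.4, 111.6, 75.7]
eef_rot: [-0.001, -0.086, 0.996, 0.0]
force: [1.1, 0.4, 0.3]
gripper_width: -0.0
3.35 [539.4 111.6  75.7] [[-0.985, -0.172, -0.002], [-0.172, 0.985, -0.0], [0.002, 0.0, -1.0]] [1.1 0.4 0.3] -0.0
red [542.4 104.9] [-1.9 -7.1 23.7]
blue [551.   55.6] [ -1.9 -57.1  23.7]
green [559.6   6.4] [  -1.9 -107.1   23.7]
yellow [568.2 -42.9] [  -1.9 -157.1   23.7]
start [502.1  21.7] [ 52.1 -82.1  23.8]
{'vfov': 69.21319281113985, 'cx': 316.53284225579637, 'cy': 238.07092131091446, 'xyz': array([461.75796267,  97.26414322, 218.63163175]), 'attitude': array([ 0.63550871, -0.10014898, -0.11884658,  0.75628986])}
```

View pics/w1.png

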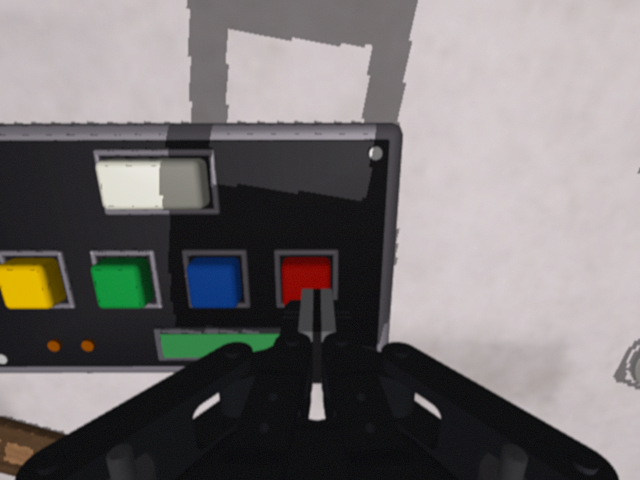

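View pics/s1.png

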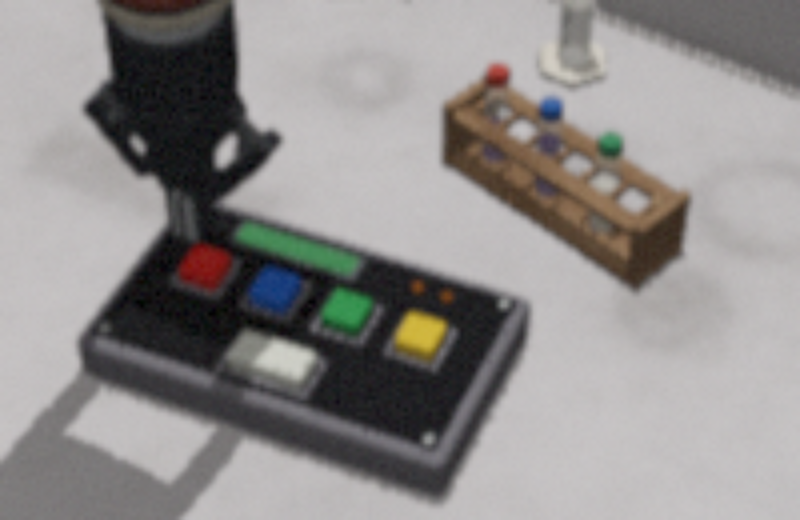

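The wrist view shows the shut tips a little behind the red key (tips near 317,300; red key centre near 307,280) and all keys up. Next, refine the key positions from this view.

```bash
python3 - <<'E'
from h import *; from cell import cams,spot_point
from go import T
m=cams.camera_model("wrist")
for k in T:
    r=spot_point("wrist",f"key_{k}_top")[:1]
    for x in r: print(k,x["point"],x["p"],onz(m,*x["point"],52).round(1),T[k].round(1))
im=cv2.imread("pics/w1.png");cv2.imwrite("pics/w1c.png",cv2.resize(im[140:340,0:400],None,fx=2,fy=2))
E
```

```text
red [306.3, 289.7] 0.91 [547.4 106.3  52. ] [542.4 104.9]
blue [211.3, 287.7] 0.8 [555.1  56.   52. ] [551.   55.6]
green [120.0, 286.1] 0.72 [562.6   7.8  52. ] [559.6   6.4]
yellow [20.3, 290.0] 0.58 [574.2 -45.   52. ] [568.2 -42.9]
start [148.0, 187.9] 0.88 [506.6  21.3  52. ] [502.1  21.7]
```

View pics/w1c.png

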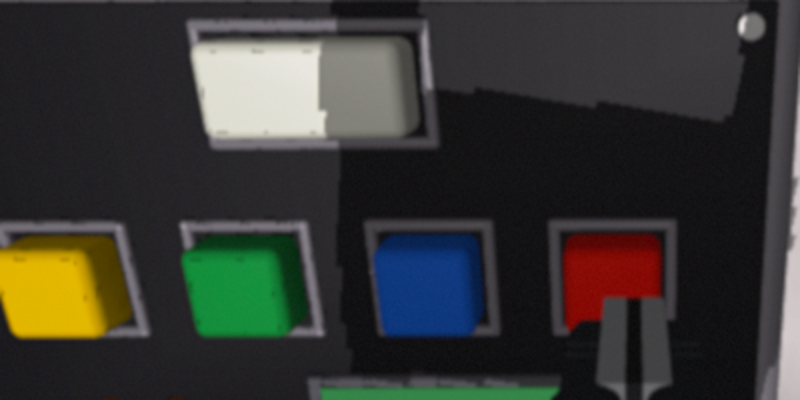

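```bash
python3 -m jog '[[[0,0,0],[-4.5,-7,0],0],[[0,0,0],[0,0,10],0],[[0,0,0],[0,0,8],0],[[0,0,0],[0,0,0],0],[[0,0,0],[0,0,0],0]]'
python3 go.py|head -2
python3 - <<'E'
from h import *; from cell import cams
cv2.imwrite("pics/w2.png",cams.read_camera("wrist")[:,:,::-1])
E
```

```text
t: 4.12
ee_pos: [544.5, 105.1, 56.8]
eef_rot: [-0.001, -0.086, 0.996, 0.0]
force: [0.4, 0.7, -0.3]
gripper_width: 0.006
4.1167 [544.5 105.1  56.8] [[-0.985, -0.171, -0.003], [-0.171, 0.985, -0.0], [0.003, 0.0, -1.0]] [ 0.4  0.7 -0.3] 0.006
red [542.4 104.9] [2.  0.2 4.8]
```

View pics/w2.png

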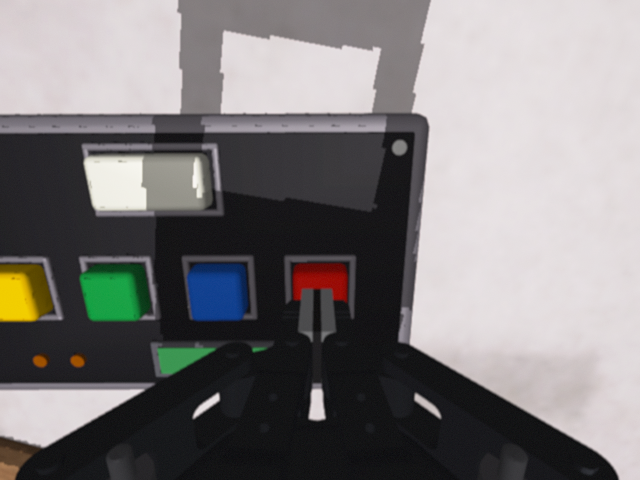

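The tips are now over the middle of the red key, about 5 mm above it. Pressing.

```bash
python3 -m jog '[[[0,0,0],[0,0,4],0],[[0,0,0],[0,0,3],0],[[0,0,0],[0,0,3],0],[[0,0,0],[0,0,2],0],[[0,0,0],[0,0,0],0],[[0,0,0],[0,0,0],0]]'
```

```text
t: 4.67
ee_pos: [545.5, 105.2, 46.1]
eef_rot: [-0.0, -0.086, 0.996, -0.0]
force: [-0.6, 0.8, 1.1]
gripper_width: -0.001
```

```bash
python3 -m jog '[[[0,0,0],[0,0,1],0],[[0,0,0],[0,0,0],0],[[0,0,0],[0,0,0],0]]'
```

```text
t: 4.92
ee_pos: [545.5, 105.2, 45.2]
eef_rot: [-0.0, -0.086, 0.996, 0.0]
force: [-0.6, -0.1, 1.2]
gripper_width: 0.002
```

```bash
python3 -m jog '[[[0,0,0],[0,0,1],0],[[0,0,0],[0,0,0],0],[[0,0,0],[0,0,0],0]]'; python3 -m jog '[[[0,0,0],[0,0,0.7],0],[[0,0,0],[0,0,0],0],[[0,0,0],[0,0,0],0]]'
```

```text
t: 5.17
ee_pos: [545.6, 105.2, 44.2]
eef_rot: [-0.0, -0.086, 0.996, 0.0]
force: [-1.2, 0.0, 1.3]
gripper_width: -0.0
t: 5.42
ee_pos: [545.6, 105.2, 44.0]
eef_rot: [-0.0, -0.086, 0.996, -0.0]
force: [-3.3, 0.5, 5.1]
gripper_width: 0.002
```

```bash
python3 -m jog '[[[0,0,0],[0,0,1],0],[[0,0,0],[0,0,0],0],[[0,0,0],[0,0,0],0]]'; python3 -m jog '[[[0,0,0],[0,0,0.8],0],[[0,0,0],[0,0,0],0],[[0,0,0],[0,0,0],0]]'
```

```text
t: 5.67
ee_pos: [545.7, 105.2, 44.0]
eef_rot: [-0.0, -0.086, 0.996, -0.0]
force: [-6.8, -0.3, 13.0]
gripper_width: -0.002
t: 5.92
ee_pos: [545.7, 105.2, 43.9]
eef_rot: [-0.0, -0.086, 0.996, -0.0]
force: [-10.0, -1.0, 18.7]
gripper_width: 0.001
```

The red key bottomed out: z holds at 44.0 while the force climbs to 19 N. Blue is next, 50 mm along the panel.

```bash
python3 -m jog '[[[0,0,0],[0,0,-11],0],[[0,0,0],[0,0,-12],0],[[0,0,0],[0,-25,0],0],[[0,0,0],[0,-25,0],0],[[0,0,0],[0,0,0],0],[[0,0,0],[0,0,0],0],[[0,0,0],[0,0,6],0]]'; python3 go.py | head -3
python3 - <<'E'
from h import *; from cell import cams
cv2.imwrite("pics/w3.png",cams.read_camera("wrist")[:,:,::-1])
E
```

```text
t: 6.5
ee_pos: [555.4, 56.1, 60.1]
eef_rot: [0.001, -0.086, 0.996, 0.0]
force: [0.1, 0.7, -0.3]
gripper_width: -0.003
6.5 [555.4  56.1  60.1] [[-0.985, -0.171, 0.003], [-0.171, 0.985, 0.0], [-0.003, -0.0, -1.0]] [ 0.1  0.7 -0.3] -0.003
red [542.4 104.9] [ 4.5 50.3  8. ]
blue [551.   55.6] [4.5 0.3 8.1]
```

View pics/w3.png

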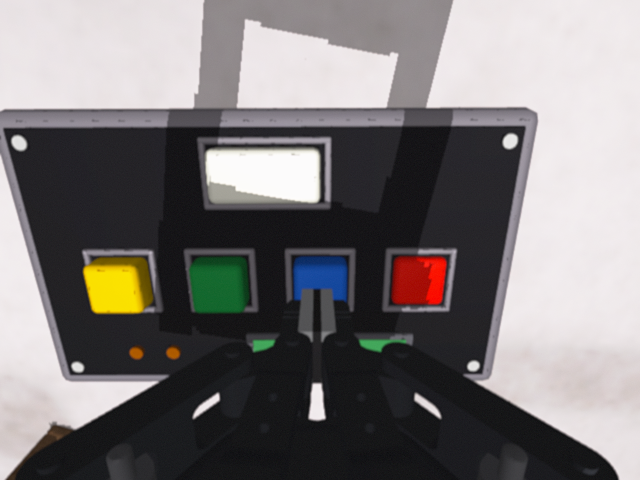

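Red now sits lower than the other keys. The tips are over blue and slightly far, so I correct by 2 mm and press.

```bash
python3 -m jog '[[[0,0,0],[2,0,0],0],[[0,0,0],[0,0,5],0],[[0,0,0],[0,0,3],0],[[0,0,0],[0,0,3],0],[[0,0,0],[0,0,3],0],[[0,0,0],[0,0,1.5],0],[[0,0,0],[0,0,0.8],0],[[0,0,0],[0,0,0.7],0],[[0,0,0],[0,0,0],0],[[0,0,0],[0,0,0],0],[[0,0,0],[0,0,0],0]]'
```

```text
t: 7.47
ee_pos: [552.2, 56.2, 43.9]
eef_rot: [-0.0, -0.086, 0.996, 0.0]
force: [-9.9, 1.8, 21.0]
gripper_width: -0.002
```

```bash
python3 -m jog '[[[0,0,0],[0,0,-11],0],[[0,0,0],[0,0,-12],0],[[0,0,0],[0,-25,0],0],[[0,0,0],[0,-25,0],0],[[0,0,0],[0,0,0],0],[[0,0,0],[0,0,0],0],[[0,0,0],[0,0,6],0],[[0,0,0],[0,0,0],0]]'; python3 go.py | head -4
python3 - <<'E'
from h import *; from cell import cams
cv2.imwrite("pics/w4.png",cams.read_camera("wrist")[:,:,::-1])
E
```

```text
t: 8.13
ee_pos: [559.9, 7.0, 57.6]
eef_rot: [-0.001, -0.086, 0.996, 0.0]
force: [-0.7, 0.2, -0.4]
gripper_width: 0.003
8.1333 [559.9   7.   57.6] [[-0.985, -0.172, -0.002], [-0.172, 0.985, 0.0], [0.002, 0.001, -1.0]] [-0.7  0.2 -0.4] 0.003
red [542.4 104.9] [ 0.4 99.4  5.7]
blue [551.   55.6] [ 0.4 49.4  5.6]
green [559.6   6.4] [ 0.5 -0.6  5.6]
```

View pics/w4.png

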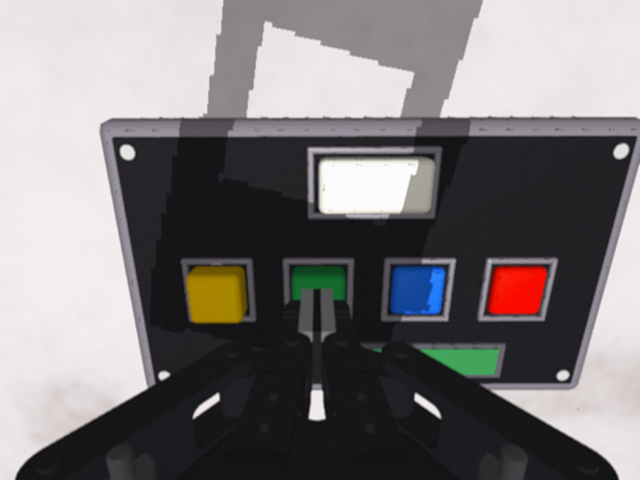

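Blue and red are down and the tips are over green at (318,289). Pressing.

```bash
python3 -m jog '[[[0,0,0],[0,0,5],0],[[0,0,0],[0,0,3],0],[[0,0,0],[0,0,3],0],[[0,0,0],[0,0,3],0],[[0,0,0],[0,0,1.5],0],[[0,0,0],[0,0,0.8],0],[[0,0,0],[0,0,0.7],0],[[0,0,0],[0,0,0],0],[[0,0,0],[0,0,0],0],[[0,0,0],[0,0,0],0]]'
```

```text
t: 9.02
ee_pos: [561.0, 6.9, 43.9]
eef_rot: [-0.0, -0.086, 0.996, 0.0]
force: [-7.8, 4.0, 18.0]
gripper_width: -0.002
```

```bash
python3 -m jog '[[[0,0,0],[0,0,-11],0],[[0,0,0],[0,0,-12],0],[[0,0,0],[27,12.5,0],0],[[0,0,0],[27,12.5,0],0],[[0,0,0],[0,0,0],0],[[0,0,0],[0,0,0],0],[[0,0,0],[0,0,6],0],[[0,0,0],[0,0,0],0]]'; python3 go.py
python3 - <<'E'
from h import *; from cell import cams
cv2.imwrite("pics/w5.png",cams.read_camera("wrist")[:,:,::-1])
im=cams.read_camera("scene")[:,:,::-1];cv2.imwrite("pics/s5.png",cv2.resize(im[170:300,220:420],None,fx=4,fy=4))
E
```

```text
t: 9.68
ee_pos: [504.3, 21.4, 58.6]
eef_rot: [0.0, -0.086, 0.996, -0.0]
force: [0.0, 0.0, -0.8]
gripper_width: -0.002
9.6833 [504.3  21.4  58.6] [[-0.985, -0.171, 0.001], [-0.171, 0.985, -0.0], [-0.001, -0.0, -1.0]] [ 0.   0.  -0.8] -0.002
red [542.4 104.9] [-51.9  75.8   6.6]
blue [551.   55.6] [-51.9  25.8   6.6]
green [559.6   6.4] [-51.9 -24.2   6.7]
yellow [568.2 -42.9] [-51.9 -74.2   6.7]
start [502.1  21.7] [2.1 0.8 6.6]
```

View pics/w5.png

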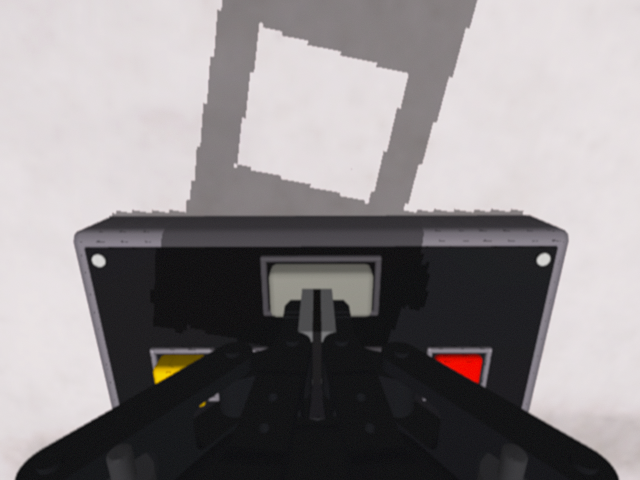

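View pics/s5.png

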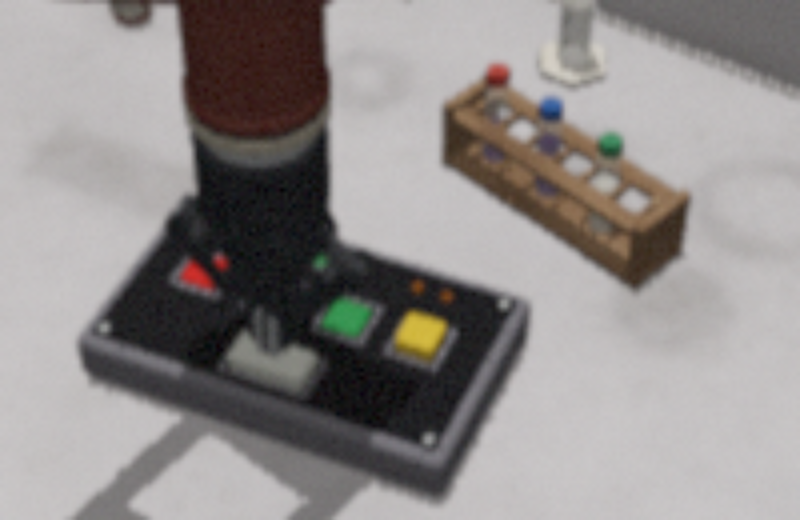

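Green is visibly low, yellow is up, and the tips are over the bar. Pressing start.

```bash
python3 -m jog '[[[0,0,0],[0,0,5],0],[[0,0,0],[0,0,3],0],[[0,0,0],[0,0,3],0],[[0,0,0],[0,0,3],0],[[0,0,0],[0,0,1.5],0],[[0,0,0],[0,0,0.8],0],[[0,0,0],[0,0,0.7],0],[[0,0,0],[0,0,0],0],[[0,0,0],[0,0,0],0],[[0,0,0],[0,0,0],0]]'
```

```text
t: 10.62
ee_pos: [504.2, 21.5, 43.8]
eef_rot: [0.0, -0.086, 0.996, -0.0]
force: [-5.6, -0.7, 17.6]
gripper_width: 0.002
```

The bar bottomed at z 43.8 with 18 N. Now lifting clear and moving aside towards the robot for a last look.

```bash
python3 -m jog '[[[0,0,0],[0,0,-10],0],[[0,0,0],[0,0,-20],0],[[0,0,0],[0,0,-35],0],[[0,0,0],[0,0,-35],0],[[0,0,0],[20,0,-20],0],[[0,0,0],[30,0,0],0],[[0,0,0],[30,0,0],0],[[0,0,0],[20,0,0],0],[[0,0,0],[0,0,0],0],[[0,0,0],[0,0,0],0],[[0,0,0],[0,0,0],0]]'
python3 - <<'E'
from h import *; from cell import cams
for n in ["wrist","top"]: cv2.imwrite(f"pics/{n}6.png",cams.read_camera(n)[:,:,::-1])
im=cams.read_camera("scene")[:,:,::-1];cv2.imwrite("pics/s6.png",cv2.resize(im[170:300,220:420],None,fx=4,fy=4))
E
```

```text
t: 11.53
ee_pos: [405.4, 4.5, 162.0]
eef_rot: [0.0, -0.086, 0.996, -0.0]
force: [0.5, 0.2, 0.9]
gripper_width: 0.001
```

View pics/wrist6.png

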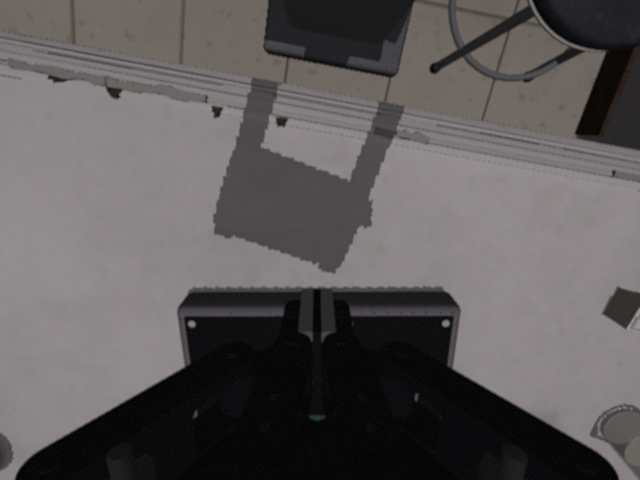

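View pics/s6.png

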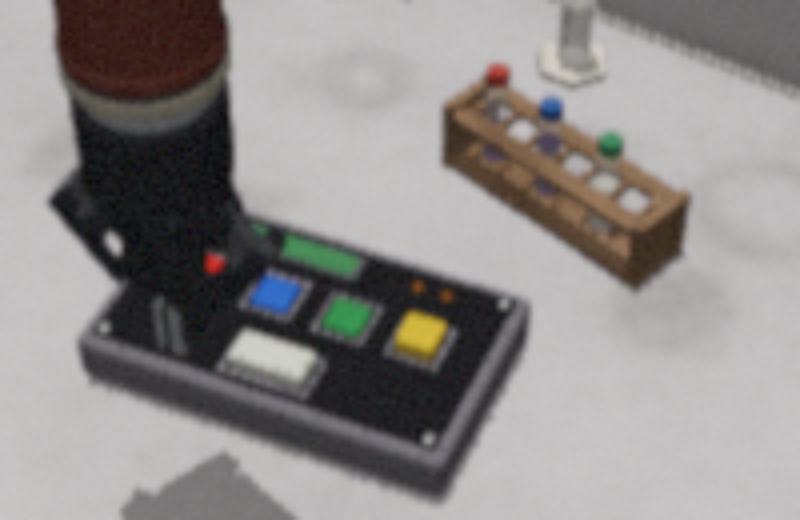

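View pics/top6.png

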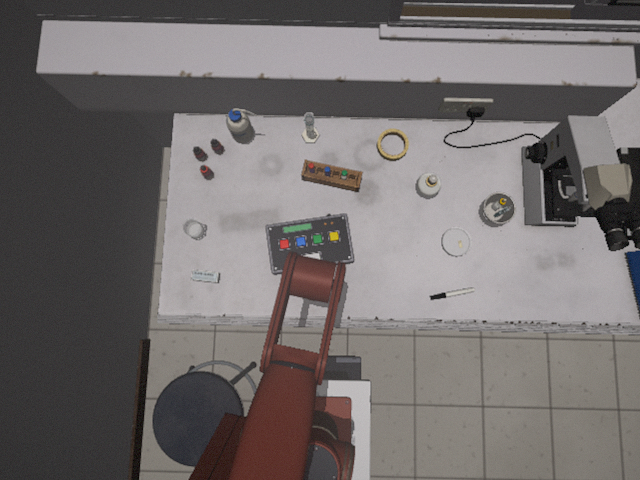

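The scene view shows blue and green low, yellow and the white bar up, and the arm well clear. In the top view the vials and loose things are where they started.

```bash
python3 -c "
from cell import bot
print(bot.job_done(), bot.read_state()['t'])"
```

```text
the job is handed in; nothing more can be done
the job is handed in; nothing more can be done
```

The job is done and handed in, at about 12 s of the 48 s allowed. The vials stand red, blue, green from left to right, so I pressed the red, blue and green keys in that order, then the white start bar, all with shut fingertips.

- **Presses:** each key stopped at the end of its 8 mm travel. The fingertip height held at about 44 mm while the force rose to 18–21 N.
- **Last pictures:** blue and green are down, yellow is up, the white bar has sprung back, and the vials and loose things look unmoved. The arm stood clear, about 160 mm above the bench and in front of the panel.
- **Not fully seen:** the arm mostly hid the red key in the final close view. The earlier wrist views, after its press, showed it down.
- **Disagreement:** the wrist camera placed the keys about 3–6 mm farther from the robot than the top and scene cameras did. I aimed in between, and the tips landed on every key.

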